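# Set the pull-to-unlock dial of a blood-tube rocker

## Robot

A 6-joint arm with a two-finger parallel gripper is mounted at the origin on the work surface. World frame = base frame: x ahead of the robot, y to its left, z up, the work surface at z = 0. Lengths are in m, angles in rad, forces in N, time in s.
With the tool pointing down it reaches from about 0.375 to 0.9 m from the base axis. Payload 3.1 kg.
Tool frame: the origin (TCP) lies between the finger pads, 19 mm behind the fingertips; this is the grasp point; z points along the fingers, y is the line along which they close (so a half turn about z gives the same grasp; the last joint's range is limited). The gripper opens to 87 mm and grips with 3 to 60 N. Pads are 19 mm wide; open, the fingers measure 117 mm over their backs; the gripper's body (75 mm by 190 mm) begins 51 mm behind the grasp point.
Start: joints at [1.012, 0.527, 1.433, -0, 1.181, -0.178], TCP at [0.232, 0.58, 0.241] pointing down, gripper open.
Joint ranges: [-3.08, 3.08], [-0.75, 2.2], [0.22, 2.44], [-1.43, 4.57], [0, 2.65], [-2.85, 2.85]. Speed limits (rad/s): [2.79, 2.79, 3.14, 3.14, 3.14, 3.14].

## Interface

Orientations are given as a unit quaternion [x, y, z, w].
In Python, from rig import get_obs, camera, hand_in, cut_out gives the robot as it stands.
- The arm moves only by the tool step_arm, never from a script. Its argument "rows" is a list of rows, each a list of 6 numbers: the shift along the world's x, y, z in m, then the turn, a rotation vector about the world's x, y, z in degrees. A call has 1 to 12 rows; each row shifts and turns the commanded pose from where the row before left it; what a row does not reach is not made up. A row lasts 1/8 s, in which the tool goes at most 62.5 mm and 10.7 degrees, less where a joint would pass 70% of its speed; a pose out of reach is approached as far as the arm can. A call is refused whole if a number of a shift passes 0.0625 or a number of a turn 10.7, either way. A call with a gripper value outside its range is refused whole. "jaw" is the finger opening in m, from 0 to 0.087, set as the call begins (left out, the last holds). The fingers move at their own pace and stop on an object; "squeeze" is the grip in N (left out, the last holds). Time passes only in rows, so rows that do not move let the fingers close. It gives the time, the measured TCP pose, the force, the opening and the grip force at its end, in the units of the state.
- get_obs(): the state, without advancing time (a new reading comes with each control period).
- camera(name): name is "scene" or "side" or "wrist"; returns a dict with "pixels" (480x640x3 uint8, blue, green, red), "depth" (480x640 float32, m along the optical axis (not along the pixel's ray), 0 where there is no reading), "fov_y" (degrees; the focal length in pixels is half the picture's height over the tangent of half this angle, whatever the lens; pixels are square), "cx", "cy" (the principal point, pixels), "extrinsics" (4x4, takes a point from camera to world coordinates); the wrist camera has in their place "mount" (4x4, takes a point from camera to tool coordinates, whose origin is the TCP and whose axes are the flange's). Camera axes: x right, y up, looking along -z (the intrinsics and any distortion apply to the point x, -y, -z); pixel columns grow to the right and rows downward; lengths in m; the calibration is good to about 2 mm. A picture is of the moment at which its call begins: read the wrist's pose just before it.
- hand_in(): hands the job in; it is judged then, once.
Trained networks look in the newest picture that a camera, given by its name, has taken for a name from the list of things; names that differ only in an ending like _2 or _b are one class to them, and where a whole thing is asked for, a point or a joint stands for the part that bears it (a point fixed in the world has none). Each returns a list of dicts, best first, with "confidence" (0 to 1); they miss things now and then, are a little off and sometimes report something else, mostly with a low value. They report only what shows in the picture. A call takes as long as a camera call.
- cut_out(label, camera): "region" (480x640 bool, what is visible of it) and "extent" ([centre column, centre row, width, height] in pixels, round what is visible of it).
The state is a dict: "time": time; "q": joint angles; "joint_velocities": joint speeds; "joint_torque": joint torques, N m; "position": TCP position; "tool_rot": TCP orientation; "ft_force": force on the tool from outside, world axes, zero at the start; "moment": the same for the moment, N m; "grip_width": finger opening in m; "grip_force": force on a finger pad.
Only numpy, scipy, OpenCV 4.12 (cv2) and the standard library are available. Lean on these libraries where they do the work, as an engineer would, in place of code of your own. Each camera call takes 0.05 s, during which the arm holds its last target. There are 200 camera calls.

## Task

Set the tube rocker's speed dial to the green dot: pull the dial up to unlock it, turn it clockwise to the green dot, then push it back down fully home so that it is locked there, and let go. Its click position is only roughly at the dot, so find it by feel, and never force the dial: pull up before turning, and press and turn only lightly while it is not yet home. Leave the tubes in the tray, the jar, the radio and the mouse where they are.

Things in the scene. Friction and masses are not known exactly. Their poses are not given: they have to be found in the camera images.
- mixer: Tube rocker: white box 200 (x) by 340 (y) by 90 mm high with a flat top at z = 86 mm (grey control panel up to 90.5 mm), fixed to the bench. Origin: centre of its underside, z up. The dial's axis is vertical through (-30, 90) mm of this frame; the blue tray of tubes stands on the other half.
- dial: Speed dial: black disc 80 mm across, its top 13.5 mm above this origin; on it a grey grip bar 62 mm long (this body's x), 12 mm thick (y), 35 mm tall, top 48.5 mm above this origin. Origin on the vertical dial axis, at z = 90 mm of the rocker when home. Pointer (orange line and tab) along +x. Slides up 10 mm to a stop and turns about z; stays where left (slide friction 4 N, turn 0.06 N m).
- pointer (a point): Tip of the orange pointer, 48 mm from the axis, 14.5 mm above the dial's origin. Home, a hidden pin locks the dial (2 degrees of play); it is free from 5.5 mm up and then turns clockwise seen from above, 0 to 94 degrees. It goes home only at the start and at two click positions, one by each dot; elsewhere the pin lands on a ledge about 5.5 mm above home. The pin must not take over 40 N.
- grip (a point): Point on the dial's axis inside the grip bar, 38 mm above the dial's origin (10.5 mm below the bar's top): TCP height for a grasp from above across the bar, fingertips then about 5 mm above the disc.
- green_dot: Green sticker, 18 mm across, on the panel 56 mm from the dial's axis, 37 or 69 degrees clockwise of the pointer's start (the blue dot has the other place). Origin: its centre. The real click position lies up to 9 degrees to either side of the dot's direction and is 2 degrees wide each way: find it by light trial presses, or turn slowly under a light press until it drops.
- blue_dot: Blue sticker dot of the same kind; not the one to set. Origin: centre of its underside.
- tube0: Blood tube, 97 mm long, 17 mm thick at the red cap, lying in a channel of the rocker's tray; leave alone. Origin: under its middle.
- tube1: The same with a green cap; leave alone.
- tube2: The same with a yellow cap; leave alone.
- radio: Black hand radio, 110 mm high with an aerial, standing; leave alone. Origin: centre of its underside.
- mouse: Black computer mouse, 64 mm across; leave alone. Origin: centre of its underside.
- jar: White jar with red cap, 60 mm across, 80 mm high; leave alone. Origin: centre of its underside.

How it is judged:
On the way, in this order (a step that is already met when the one before it is completed fails the run):
1. the dial is pulled up clear of its lock (z of dial in the frame of mixer above 0.0957 m), for 0.05 s.
2. the raised dial is turned to the green dot (horizontal distance between pointer and green_dot below 0.0145 m and z of dial in the frame of mixer above 0.094 m), for 0.05 s.
At the end, for the whole second after the job is handed in: The dial is fully down (within 1.5 mm of home), its pointer tip within 14.5 mm of the centre of the green dot (that is, in the green click position), at rest (z of dial in the frame of mixer below 0.0915 m and horizontal distance between pointer and green_dot below 0.0145 m and angular speed of dial below 0.05 rad/s); the robot touches nothing.
It fails at once if the dial's hidden locking pin is forced (over 40 N) by turning while locked or pressing hard while not over its click position (contact force between dial_c2 and anything else above 40 N).
It fails at once if a tube in the tray is moved by more than 20 mm (distance of any of tube0, tube1, tube2 from where it was at the start of the episode above 0.02 m).
It fails at once if the radio, the mouse or the jar is moved by more than 20 mm (distance of any of radio, mouse, jar from where it was at the start of the episode above 0.02 m).
It also fails if it takes over 48 s, if anything falls off the work surface, if the arm or the gripper's body presses on something with over 40 N, if the wrist force passes 120 N, or if a joint passes its speed limit or range.

## Working session

There is one attempt and no reset: what is moved stays moved. The work goes in short steps, Python scripts to look and compute and a tool call to move; the robot and the scene stay as the last step left them, time stands still between calls to the robot, and variables do not carry over. Pictures are saved under pics/ and viewed, at most 10 in all, crops included, and the job is handed in when it is done.

Besides the shell and the picture viewer there is one more tool, called by a JSON object that holds its "op" and its "data", one argument or row to a line. step_arm: Moves the arm, as the interface text tells. Its arguments: {"type":"object","properties":{"rows":{"type":"array"},"jaw":{"type":"number"},"squeeze":{"type":"number"}},"required":["rows"]}

```bash
mkdir -p pics; cat > h.py <<'E'
import numpy as np, cv2
from rig import get_obs, camera, hand_in, cut_out
from scipy.spatial.transform import Rotation as R
def shot(name):
    o=get_obs(); c=camera(name)
    if 'mount' in c:
        T=np.eye(4);T[:3,:3]=R.from_quat(o['tool_rot']).as_matrix();T[:3,3]=o['position'];c['E']=T@np.array(c['mount'])
    else: c['E']=np.array(c['extrinsics'])
    c['f']=240/np.tan(np.radians(c['fov_y'])/2); return c
def pts(c,mask):
    v,u=np.nonzero(mask&(c['depth']>0)); d=c['depth'][v,u]
    P=np.stack([(u-c['cx'])/c['f']*d,-(v-c['cy'])/c['f']*d,-d,np.ones_like(d)])
    return (c['E']@P)[:3].T
E
cat > a.py <<'E'
from h import *
o=get_obs();print({k:np.round(v,3) for k,v in o.items()})
for n in ['scene','side']:
    c=shot(n);cv2.imwrite(f'pics/{n}0.png',c['pixels']);print(n,[k for k in c])
    for l in ['dial','green_dot','blue_dot','mixer','pointer','radio','mouse','jar']:
        for r in cut_out(l,n)[:2]:
            p=pts(c,r['region'])
            if len(p): print(l,round(r['confidence'],2),np.round(r['extent']),np.round(np.median(p,0),3),p.min(0).round(3),p.max(0).round(3))
E
python3 a.py
```

```text
{'time': np.float64(0.0), 'q': array([ 1.012,  0.528,  1.434, -0.   ,  1.181, -0.179]), 'joint_velocities': array([ 0.002, -0.001, -0.   , -0.   ,  0.002,  0.   ]), 'joint_torque': array([ -0.   , -44.004, -17.659,   0.063,   0.058,  -0.   ]), 'position': array([0.231, 0.58 , 0.24 ]), 'tool_rot': array([ 0.189,  0.982, -0.001, -0.   ]), 'ft_force': array([-0.517,  0.244, -1.14 ]), 'moment': array([ 0.007,  0.006, -0.051]), 'grip_force': np.float64(0.0), 'grip_width': np.float64(0.087)}
scene ['pixels', 'depth', 'fov_y', 'cx', 'cy', 'extrinsics', 'E', 'f']
dial 0.68 [257. 249.  41.  51.] [ 0.59  -0.015  0.103] [ 0.544 -0.067  0.087] [0.626 0.019 0.142]
green_dot 0.54 [230. 250.  11.   6.] [ 0.586 -0.076  0.09 ] [ 0.577 -0.086  0.087] [ 0.596 -0.067  0.095]
blue_dot 0.4 [147. 206.  43.  37.] [ 0.565 -0.253  0.125] [ 0.508 -0.273  0.113] [ 0.604 -0.233  0.132]
mixer 0.69 [215. 264. 207. 176.] [ 0.622 -0.089  0.087] [ 0.371 -0.363 -0.004] [0.729 0.078 0.142]
pointer 0.68 [258. 249.  42.  46.] [ 0.59  -0.014  0.103] [ 0.53  -0.058  0.089] [0.626 0.019 0.142]
radio 0.68 [509. 291.  68.  69
[... 610 characters left out ...]
.595 -0.07   0.094]
blue_dot 0.65 [406. 302.   7.  16.] [ 0.615 -0.068  0.092] [ 0.606 -0.078  0.089] [ 0.623 -0.056  0.094]
mixer 0.72 [395. 360. 149. 211.] [ 0.57  -0.187  0.09 ] [ 0.442 -0.311 -0.001] [0.744 0.153 0.141]
pointer 0.65 [378. 283.  54.  40.] [ 0.578 -0.033  0.105] [ 0.542 -0.064  0.088] [0.627 0.036 0.141]
radio 0.97 [313. 148.  22.  81.] [0.531 0.392 0.082] [0.514 0.382 0.003] [0.555 0.445 0.191]
radio 0.57 [269. 207.  28.  26.] [0.42  0.308 0.025] [0.391 0.29  0.   ] [0.451 0.342 0.036]
mouse 0.76 [268. 206.  28.  24.] [0.422 0.309 0.025] [ 0.391  0.29  -0.001] [0.452 0.386 0.036]
jar 0.81 [413. 242.  33.  29.] [0.678 0.082 0.077] [ 0.653  0.066 -0.001] [0.736 0.144 0.083]
```

```bash
python3 -c "
import cv2,numpy as np
a=cv2.imread('pics/scene0.png')[190:340,150:350];b=cv2.imread('pics/side0.png')[220:370,300:500]
cv2.imwrite('pics/v1.png',np.vstack([cv2.resize(a,(400,300),interpolation=2),cv2.resize(b,(400,300),interpolation=2)]))"
```

```text
(no output)
```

View pics/v1.png

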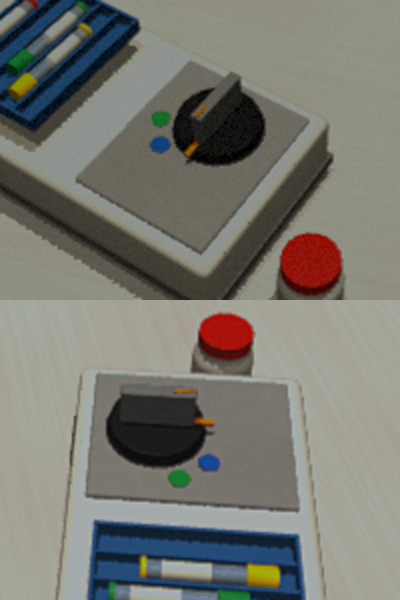

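{"op": "step_arm", "data": {
  "rows": [
    [0, 0, 0.05, 0, 0, 0],
    [0.02, -0.04, 0.04, 0, 0, 0],
    [0.03, -0.05, 0, 0, 0, 0],
    [0.03, -0.05, 0, 0, 0, 0],
    [0.03, -0.05, 0, 0, 0, 0],
    [0.03, -0.05, 0, 0, 0, 0],
    [0.03, -0.05, 0, 0, 0, 0],
    [0.03, -0.05, 0, 0, 0, 0],
    [0.03, -0.05, 0, 0, 0, 0],
    [0.03, -0.05, 0, 0, 0, 0],
    [0.03, -0.05, 0, 0, 0, 0],
    [0.03, -0.05, 0, 0, 0, 0]
  ]
}}

```text
time: 2.4
position: [0.5525, 0.0387, 0.3315]
tool_rot: [0.189, 0.982, 0.0, 0.0]
ft_force: [1.1, -0.1, 0.3]
grip_width: 0.087
grip_force: 0.0
```

The crops show the dial with its bar and orange pointer; the blue dot is next to the pointer (side ≈ 209,463 in the crop), and the green dot (≈179,479) is further clockwise, so it is the 69° one.

```bash
cat > b.py <<'E'
from h import *
import sys
n='wrist';c=shot(n);cv2.imwrite(f'pics/{sys.argv[1]}.png',c['pixels'])
for l in ['dial','green_dot','blue_dot']:
    for r in cut_out(l,n)[:2]:
        p=pts(c,r['region'])
        if len(p): print(l,round(r['confidence'],2),np.round(r['extent']),np.round(p.mean(0),4),p.min(0).round(3),p.max(0).round(3))
m=c['depth']>0; V,U=np.nonzero(m); P=pts(c,m); px=c['pixels'][V,U].astype(int)
near=np.hypot(P[:,0]-.584,P[:,1]+.024)<.09
bar=near&(P[:,2]>.120)&(P[:,2]<.16); q=P[bar]
print('bar n',bar.sum(),'z',np.percentile(q[:,2],[50,95]))
top=q[q[:,2]>np.percentile(q[:,2],80)-.004]
(cx,cy),wh,an=cv2.minAreaRect((top[:,:2]*1000).astype(np.float32));print('bar top rect',cx,cy,wh,an)
b,g,r=px.T
org=near&(r>1.5*g)&(g>1.3*b)&(r>80); q=P[org];print('orange',org.sum(),q.mean(0),q.min(0),q.max(0))
for nm,k in [('green',(g>1.4*r)&(g>1.2*b)&(g>50)),('blue',(b>1.4*r)&(b>1.2*g)&(b>60))]:
    q=P[near&k&(P[:,2]<.1)];print(nm,len(q),(q.mean(0),(q.min(0)+q.max(0))/2) if len(q) else '')
disc=near&(P[:,2]>.098)&(P[:,2]<.108)&(px.sum(1)<150);q=P[disc]
if len(q)>50: print('disc',cv2.minEnclosingCircle((q[:,:2]*1000).astype(np.float32)),q.mean(0))
E
python3 b.py w1
```

```text
dial 0.8 [277. 255.  73.  69.] [ 0.5752 -0.0176  0.111 ] [ 0.539 -0.06   0.09 ] [0.623 0.019 0.142]
green_dot 0.48 [235. 277.  15.  15.] [ 0.5837 -0.0756  0.0926] [ 0.575 -0.084  0.091] [ 0.593 -0.067  0.095]
green_dot 0.2 [394. 272.  45.  40.] [0.6591 0.0945 0.0556] [0.558 0.069 0.   ] [0.678 0.126 0.315]
bar n 803 z [0.13915285 0.1406626 ]
bar top rect 575.4031982421875 -19.5695858001709 (12.272469520568848, 55.68071746826172) 74.2999496459961
orange 35 [ 0.59662174 -0.02525288  0.14020627] [ 0.59168617 -0.02821242  0.13787048] [ 0.60197173 -0.02278505  0.1419413 ]
green 178 (array([ 0.58390245, -0.07593633,  0.0926111 ]), array([ 0.58404218, -0.07662053,  0.09256889]))
blue 37 (array([ 0.60647428, -0.06224959,  0.09238263]), array([ 0.60731197, -0.06280957,  0.09220848]))
disc ((578.421875, -20.05874252319336), 39.93958282470703) [ 0.57634602 -0.01848344  0.10446273]
```

View pics/w1.png

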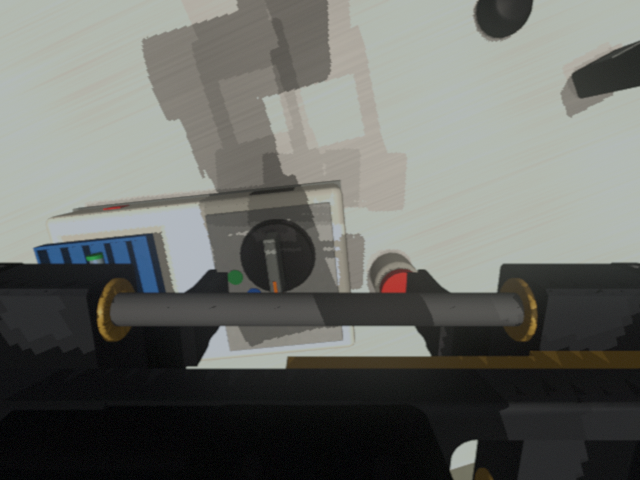

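The wrist picture shows the dial at (277,255), with its bar pointing down-right, and the green dot at (235,277). The fit puts the axis at (0.578, -0.020) and the bar at -15.7°. The green dot is at -84°, 69° clockwise of the pointer.

{"op": "step_arm", "data": {
  "rows": [
    [0.013, -0.03, -0.03, 0, 0, 3],
    [0.013, -0.029, -0.04, 0, 0, 3],
    [0, 0, -0.03, 0, 0, 0],
    [0, 0, -0.02, 0, 0, 0],
    [0, 0, 0, 0, 0, 0],
    [0, 0, 0, 0, 0, 0]
  ],
  "jaw": 0.06
}}

```text
time: 3.35
position: [0.5779, -0.0175, 0.2123]
tool_rot: [0.136, 0.991, 0.0, 0.001]
ft_force: [-0.0, 0.7, 1.0]
grip_width: 0.0602
grip_force: 0.0
```

```bash
python3 b.py w2; python3 -c "
from h import *
o=get_obs();print(o['position'],R.from_quat(o['tool_rot']).as_matrix()[:,1:],o['ft_force'],o['moment'])"
```

```text
dial 0.83 [314. 244. 107. 102.] [ 0.5744 -0.019   0.1109] [ 0.539 -0.063  0.091] [0.622 0.02  0.278]
green_dot 0.66 [246. 268.  24.  12.] [ 0.5818 -0.0748  0.0926] [ 0.575 -0.084  0.091] [ 0.591 -0.068  0.095]
blue_dot 0.57 [272. 291.  13.   9.] [ 0.6056 -0.0636  0.0926] [ 0.603 -0.069  0.092] [ 0.608 -0.058  0.094]
blue_dot 0.53 [444. 273.  47.  37.] [0.6559 0.0832 0.031 ] [ 0.549  0.019 -0.001] [0.678 0.115 0.278]
bar n 1522 z [0.13942876 0.14063568]
bar top rect 573.544921875 -19.266084671020508 (11.867463111877441, 51.62188720703125) 74.4969253540039
orange 53 [ 0.59071631 -0.02388207  0.15085124] [ 0.54420682 -0.02715149  0.13935945] [ 0.59806118 -0.00901408  0.2776276 ]
green 251 (array([ 0.58189381, -0.07444738,  0.09256579]), array([ 0.58343704, -0.07559265,  0.09277923]))
blue 67 (array([ 0.6058831 , -0.06316782,  0.09257083]), array([ 0.60595886, -0.06353087,  0.09258645]))
disc ((578.5650634765625, -20.47286605834961), 39.907569885253906) [ 0.57632724 -0.02279839  0.10460641]
[ 0.5781998  -0.01830955  0.21247322] [[ 2.71146666e-01  2.22187115e-03]
 [ 9.62538032e-01 -4.71669101e-04]
 [ 1.48453889e-04 -9.99997420e-01]] [ 0.360294    0.18294678 -0.5894245 ] [ 0.02571625  0.04634925 -0.01236933]
```

View pics/w2.png

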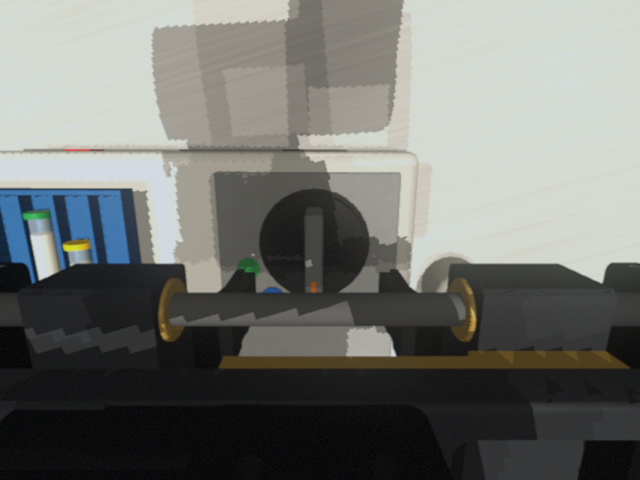

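The picture shows the bar at (314,245), centred between the fingers and square to them. The next move is down.

{"op": "step_arm", "data": {
  "rows": [
    [0, -0.002, -0.03, 0, 0, 0],
    [0, 0, -0.03, 0, 0, 0],
    [0, 0, -0.015, 0, 0, 0],
    [0, 0, -0.009, 0, 0, 0],
    [0, 0, 0, 0, 0, 0],
    [0, 0, 0, 0, 0, 0]
  ]
}}

```text
time: 4.3
position: [0.5784, -0.0207, 0.1281]
tool_rot: [0.137, 0.991, -0.0, 0.001]
ft_force: [-0.3, 0.2, -0.1]
grip_width: 0.0599
grip_force: 0.0
```

{"op": "step_arm", "data": {
  "rows": [
    [0, 0, 0, 0, 0, 0],
    [0, 0, 0, 0, 0, 0],
    [0, 0, 0, 0, 0, 0],
    [0, 0, 0, 0, 0, 0]
  ],
  "jaw": 0,
  "squeeze": 25
}}

```text
time: 4.8
position: [0.5777, -0.0205, 0.1273]
tool_rot: [0.137, 0.991, -0.0, 0.0]
ft_force: [-0.0, 0.4, 0.2]
grip_width: 0.0278
grip_force: 0.0
```

{"op": "step_arm", "data": {
  "rows": [
    [0, 0, 0, 0, 0, 0],
    [0, 0, 0, 0, 0, 0],
    [0, 0, 0, 0, 0, 0],
    [0, 0, 0, 0, 0, 0]
  ]
}}

```text
time: 5.3
position: [0.5778, -0.0199, 0.1273]
tool_rot: [0.137, 0.991, 0.0, 0.0]
ft_force: [1.7, 3.4, -0.5]
grip_width: 0.0118
grip_force: 25.0
```

{"op": "step_arm", "data": {
  "rows": [
    [0, 0, 0.002, 0, 0, 0],
    [0, 0, 0.002, 0, 0, 0],
    [0, 0, 0.002, 0, 0, 0],
    [0, 0, 0.002, 0, 0, 0],
    [0, 0, 0, 0, 0, 0],
    [0, 0, 0, 0, 0, 0]
  ]
}}

```text
time: 6.05
position: [0.5778, -0.02, 0.1349]
tool_rot: [0.137, 0.991, 0.001, 0.0]
ft_force: [1.6, 4.1, -3.2]
grip_width: 0.0119
grip_force: 25.0
```

{"op": "step_arm", "data": {
  "rows": [
    [0, 0, 0, 0, 0, -2],
    [0, 0, 0, 0, 0, -4],
    [0, 0, 0, 0, 0, -5],
    [0, 0, 0, 0, 0, -5],
    [0, 0, 0, 0, 0, -4],
    [0, 0, 0, 0, 0, 0]
  ]
}}

```text
time: 6.8
position: [0.5781, -0.0193, 0.1349]
tool_rot: [0.308, 0.952, 0.001, 0.0]
ft_force: [2.3, 6.2, -4.0]
grip_width: 0.0116
grip_force: 25.0
```

{"op": "step_arm", "data": {
  "rows": [
    [0, 0.0003, 0, 0, 0, -5],
    [0, 0.0003, 0, 0, 0, -6],
    [0, 0, 0, 0, 0, -6],
    [0, 0, 0, 0, 0, -6],
    [0, 0, 0, 0, 0, -6],
    [0, 0, 0, 0, 0, -5],
    [0, 0, 0, 0, 0, -4],
    [0, 0, 0, 0, 0, -3],
    [0, 0, 0, 0, 0, 0],
    [0, 0, 0, 0, 0, 0]
  ]
}}

```text
time: 8.05
position: [0.5795, -0.0183, 0.1351]
tool_rot: [0.621, 0.783, 0.002, 0.001]
ft_force: [5.6, 8.1, -4.9]
grip_width: 0.012
grip_force: 25.0
```

```bash
cat > s.py <<'E'
from h import *
o=get_obs();y=R.from_quat(o['tool_rot']).as_matrix()[:,1];a=np.degrees(np.arctan2(y[1],y[0]));print('pos',o['position'].round(4),'bar',round(a-90,2),'turned',round(74.3-a,2),'F',o['ft_force'].round(1),'M',o['moment'].round(2),'t',o['time'])
E
python3 s.py
```

```text
pos [ 0.5795 -0.0183  0.1351] bar -76.85 turned 61.15 F [ 5.6  8.1 -4.9] M [ 1.41 -0.9  -0.05] t 8.05
```

{"op": "step_arm", "data": {
  "rows": [
    [0.0003, 0.0005, -0.001, 0, 0, 0],
    [0, 0, -0.001, 0, 0, 0],
    [0, 0, -0.0005, 0, 0, 0],
    [0, 0, 0, 0, 0, 0]
  ]
}}

```text
time: 8.55
position: [0.5795, -0.0182, 0.1338]
tool_rot: [0.621, 0.784, 0.002, 0.001]
ft_force: [2.9, 7.3, 2.4]
grip_width: 0.0117
grip_force: 25.0
```

{"op": "step_arm", "data": {
  "rows": [
    [0, 0, -0.0005, 0, 0, 0],
    [0, 0, 0, 0, 0, 0]
  ]
}}

```text
time: 8.8
position: [0.5795, -0.0182, 0.1333]
tool_rot: [0.621, 0.784, 0.002, 0.001]
ft_force: [2.6, 6.9, 3.5]
grip_width: 0.0123
grip_force: 25.0
```

{"op": "step_arm", "data": {
  "rows": [
    [0, 0, -0.0005, 0, 0, 0],
    [0, 0, 0, 0, 0, 0]
  ]
}}

```text
time: 9.05
position: [0.5796, -0.0183, 0.1328]
tool_rot: [0.621, 0.784, 0.002, 0.001]
ft_force: [3.7, 7.2, 2.3]
grip_width: 0.0118
grip_force: 25.0
```

{"op": "step_arm", "data": {
  "rows": [
    [0, 0, -0.0005, 0, 0, 0],
    [0, 0, 0, 0, 0, 0]
  ]
}}

```text
time: 9.3
position: [0.5795, -0.0182, 0.1324]
tool_rot: [0.621, 0.784, 0.002, 0.001]
ft_force: [2.4, 7.0, 2.8]
grip_width: 0.0122
grip_force: 25.0
```

{"op": "step_arm", "data": {
  "rows": [
    [0, 0, -0.0004, 0, 0, 0],
    [0, 0, 0, 0, 0, 0]
  ]
}}

```text
time: 9.55
position: [0.5796, -0.0182, 0.1323]
tool_rot: [0.621, 0.784, 0.002, 0.001]
ft_force: [2.8, 6.8, 5.3]
grip_width: 0.0115
grip_force: 25.0
```

Contact with the ledge at about 5 mm above home. I'll add a little pressure and turn slowly.

{"op": "step_arm", "data": {
  "rows": [
    [0, 0, -0.0004, 0, 0, 0],
    [0, 0, 0, 0, 0, 0]
  ]
}}

```text
time: 9.8
position: [0.5796, -0.0182, 0.1321]
tool_rot: [0.621, 0.784, 0.002, 0.001]
ft_force: [1.7, 7.4, 6.1]
grip_width: 0.0121
grip_force: 25.0
```

{"op": "step_arm", "data": {
  "rows": [
    [0, 0, 0, 0, 0, -0.8],
    [0, 0, 0, 0, 0, -0.8],
    [0, 0, 0, 0, 0, 0]
  ]
}}

```text
time: 10.18
position: [0.5796, -0.0182, 0.1321]
tool_rot: [0.632, 0.775, 0.002, 0.001]
ft_force: [1.8, 7.5, 4.9]
grip_width: 0.0119
grip_force: 25.0
```

{"op": "step_arm", "data": {
  "rows": [
    [0, 0, 0, 0, 0, -0.8],
    [0, 0, 0, 0, 0, -0.8],
    [0, 0, 0, 0, 0, 0]
  ]
}}

```text
time: 10.55
position: [0.5797, -0.0182, 0.1321]
tool_rot: [0.643, 0.766, 0.002, 0.001]
ft_force: [1.6, 7.7, 5.6]
grip_width: 0.0116
grip_force: 25.0
```

```bash
python3 s.py
```

```text
pos [ 0.5797 -0.0182  0.1321] bar -79.99 turned 64.29 F [1.6 7.7 5.6] M [ 1.24 -0.28  0.06] t 10.55
```

{"op": "step_arm", "data": {
  "rows": [
    [0, 0.0003, -0.0006, 0, 0, -0.8],
    [0, 0, 0, 0, 0, -0.8],
    [0, 0, 0, 0, 0, 0]
  ]
}}

```text
time: 10.92
position: [0.5797, -0.0181, 0.1319]
tool_rot: [0.653, 0.757, 0.002, 0.001]
ft_force: [1.4, 6.9, 8.1]
grip_width: 0.0119
grip_force: 25.0
```

{"op": "step_arm", "data": {
  "rows": [
    [0, 0, 0, 0, 0, -0.8],
    [0, 0, 0, 0, 0, -0.8],
    [0, 0, 0, 0, 0, 0]
  ]
}}

```text
time: 11.3
position: [0.5798, -0.0181, 0.1319]
tool_rot: [0.664, 0.748, 0.002, 0.001]
ft_force: [1.9, 8.0, 8.0]
grip_width: 0.0116
grip_force: 25.0
```

{"op": "step_arm", "data": {
  "rows": [
    [0, 0, 0, 0, 0, -0.8],
    [0, 0, 0, 0, 0, -0.8],
    [0, 0, 0, 0, 0, 0]
  ]
}}

```text
time: 11.68
position: [0.5799, -0.0181, 0.1317]
tool_rot: [0.674, 0.738, 0.002, 0.001]
ft_force: [1.8, 7.3, 7.2]
grip_width: 0.0115
grip_force: 25.0
```

{"op": "step_arm", "data": {
  "rows": [
    [0, 0, -0.0002, 0, 0, -0.8],
    [0, 0, 0, 0, 0, -0.8],
    [0, 0, 0, 0, 0, 0]
  ]
}}

```text
time: 12.05
position: [0.5799, -0.0181, 0.1313]
tool_rot: [0.685, 0.729, 0.002, 0.001]
ft_force: [3.0, 7.6, 4.8]
grip_width: 0.0117
grip_force: 25.0
```

{"op": "step_arm", "data": {
  "rows": [
    [0, 0, 0, 0, 0, -0.8],
    [0, 0, 0, 0, 0, -0.8],
    [0, 0, 0, 0, 0, 0]
  ]
}}

```text
time: 12.42
position: [0.58, -0.0181, 0.131]
tool_rot: [0.695, 0.719, 0.002, 0.001]
ft_force: [3.0, 6.4, 3.1]
grip_width: 0.0117
grip_force: 25.0
```

```bash
python3 s.py
```

```text
pos [ 0.58   -0.0181  0.131 ] bar -88.01 turned 72.31 F [3.  6.4 3.1] M [ 1.18 -0.46 -0.  ] t 12.425
```

The dial is dropping while the force falls, so this is the click. I'll stop turning and lower in small steps.

{"op": "step_arm", "data": {
  "rows": [
    [0, 0, -0.0006, 0, 0, 0],
    [0, 0, 0, 0, 0, 0]
  ]
}}

```text
time: 12.68
position: [0.58, -0.0182, 0.1304]
tool_rot: [0.695, 0.719, 0.002, 0.001]
ft_force: [2.5, 7.0, 3.5]
grip_width: 0.012
grip_force: 25.0
```

{"op": "step_arm", "data": {
  "rows": [
    [0, 0, -0.0006, 0, 0, 0],
    [0, 0, 0, 0, 0, 0]
  ]
}}

```text
time: 12.92
position: [0.58, -0.0182, 0.1298]
tool_rot: [0.695, 0.719, 0.002, 0.001]
ft_force: [3.1, 7.2, 3.5]
grip_width: 0.0119
grip_force: 25.0
```

{"op": "step_arm", "data": {
  "rows": [
    [0, 0, -0.0006, 0, 0, 0],
    [0, 0, -0.0004, 0, 0, 0],
    [0, 0, 0, 0, 0, 0]
  ]
}}

```text
time: 13.3
position: [0.58, -0.0181, 0.1288]
tool_rot: [0.695, 0.719, 0.002, 0.001]
ft_force: [3.2, 6.4, 4.4]
grip_width: 0.0118
grip_force: 25.0
```

{"op": "step_arm", "data": {
  "rows": [
    [0, 0, -0.0006, 0, 0, 0],
    [0, 0, 0, 0, 0, 0]
  ]
}}

```text
time: 13.55
position: [0.58, -0.0182, 0.1282]
tool_rot: [0.695, 0.719, 0.002, 0.001]
ft_force: [3.7, 7.3, 4.2]
grip_width: 0.0116
grip_force: 25.0
```

{"op": "step_arm", "data": {
  "rows": [
    [0, 0, -0.0005, 0, 0, 0],
    [0, 0, 0, 0, 0, 0]
  ]
}}

```text
time: 13.8
position: [0.58, -0.0182, 0.1278]
tool_rot: [0.695, 0.719, 0.002, 0.001]
ft_force: [2.6, 8.0, 4.4]
grip_width: 0.012
grip_force: 25.0
```

{"op": "step_arm", "data": {
  "rows": [
    [0, 0, -0.0005, 0, 0, 0],
    [0, 0, 0, 0, 0, 0]
  ]
}}

```text
time: 14.05
position: [0.58, -0.0181, 0.1273]
tool_rot: [0.695, 0.719, 0.002, 0.001]
ft_force: [3.0, 7.1, 4.1]
grip_width: 0.0116
grip_force: 25.0
```

{"op": "step_arm", "data": {
  "rows": [
    [0, 0, -0.0005, 0, 0, 0],
    [0, 0, 0, 0, 0, 0]
  ]
}}

```text
time: 14.3
position: [0.58, -0.0181, 0.1272]
tool_rot: [0.695, 0.719, 0.002, 0.001]
ft_force: [2.6, 8.2, 6.6]
grip_width: 0.0121
grip_force: 25.0
```

{"op": "step_arm", "data": {
  "rows": [
    [0, 0, -0.0004, 0, 0, 0],
    [0, 0, 0, 0, 0, 0]
  ]
}}

```text
time: 14.55
position: [0.58, -0.0181, 0.1272]
tool_rot: [0.695, 0.719, 0.002, 0.001]
ft_force: [1.9, 7.4, 8.8]
grip_width: 0.0117
grip_force: 25.0
```

Home at the starting height, 0.1272. I'll let go and back off.

{"op": "step_arm", "data": {
  "rows": [
    [0, 0, 0.0006, 0, 0, 0],
    [0, 0, 0, 0, 0, 0],
    [0, 0, 0, 0, 0, 0],
    [0, 0, 0, 0, 0, 0],
    [0, 0, 0, 0, 0, 0],
    [0, 0, 0, 0, 0, 0]
  ],
  "jaw": 0.05
}}

```text
time: 15.3
position: [0.5779, -0.0192, 0.1255]
tool_rot: [0.694, 0.72, -0.0, -0.0]
ft_force: [-0.6, 0.1, 1.2]
grip_width: 0.0495
grip_force: 0.0
```

{"op": "step_arm", "data": {
  "rows": [
    [0, 0, 0.01, 0, 0, 0],
    [0, 0, 0.02, 0, 0, 0],
    [0, 0, 0.03, 0, 0, 0],
    [0, 0, 0.04, 0, 0, 0],
    [0, 0, 0.04, 0, 0, 0],
    [0, 0, 0, 0, 0, 0],
    [0, 0, 0, 0, 0, 0]
  ]
}}

```text
time: 16.18
position: [0.5774, -0.019, 0.2656]
tool_rot: [0.694, 0.72, -0.0, -0.0]
ft_force: [-0.4, -0.1, 0.1]
grip_width: 0.0501
grip_force: 0.0
```

```bash
python3 s.py; python3 b.py w3; python3 a.py | grep -E "^(side|dial|green)"; python3 -c "
import cv2,numpy as np
b=cv2.imread('pics/side0.png')[220:370,300:500];a=cv2.imread('pics/w3.png')[160:310,220:420]
cv2.imwrite('pics/v3.png',np.vstack([cv2.resize(a,(400,300)),cv2.resize(b,(400,300))]))"
```

```text
pos [ 0.5774 -0.019   0.2656] bar -87.95 turned 72.25 F [-0.4 -0.1  0.1] M [-0.12 -0.02 -0.01] t 16.175
dial 0.98 [319. 235.  92. 101.] [ 0.5784 -0.0178  0.1107] [ 0.537 -0.074  0.09 ] [0.621 0.02  0.142]
dial 0.47 [321. 284.  18.  13.] [ 0.5838 -0.0762  0.0927] [ 0.575 -0.082  0.091] [ 0.592 -0.068  0.105]
green_dot 0.67 [352. 238. 248. 233.] [ 0.5986 -0.0229  0.0937] [ 0.486 -0.157 -0.002] [0.759 0.08  0.322]
green_dot 0.65 [322. 286.  19.  16.] [ 0.5837 -0.0716  0.1044] [ 0.574 -0.083  0.09 ] [0.593 0.014 0.331]
blue_dot 0.64 [356. 274.  18.  20.] [ 0.6119 -0.0649  0.0926] [ 0.603 -0.073  0.091] [ 0.621 -0.056  0.095]
bar n 1171 z [0.13943851 0.14070091]
bar top rect 578.6770629882812 -20.070945739746094 (11.728117942810059, 61.59735870361328) 1.829404592514038
orange 106 [ 0.5797465  -0.04750398  0.13197796] [ 0.57760114 -0.06743251  0.10409556] [ 0.58224759 -0.0337763   0.14175621]
green 193 (array([ 0.58483124, -0.07626667,  0.09255271]), array([ 0.58426582, -0.07532501,  0.09255565]))
blue 266 (array([ 0.61237029, -0.06490197,  0.0925772 ]), array([ 0.61224871, -0.06517281,  0.09226878]))
disc ((578.5961303710938, -19.954816818237305), 39.775184631347656) [ 0.57624808 -0.02862999  0.1045955 ]
dial 0.69 [257. 252.  48.  42.] [ 0.586 -0.017  0.104] [ 0.53  -0.069  0.089] [0.621 0.02  0.14 ]
side ['pixels', 'depth', 'fov_y', 'cx', 'cy', 'extrinsics', 'E', 'f']
dial 0.82 [378. 277.  47.  51.] [ 0.577 -0.033  0.104] [ 0.541 -0.072  0.084] [0.625 0.05  0.142]
green_dot 0.56 [390. 311.  13.   7.] [ 0.587 -0.08   0.092] [ 0.579 -0.088  0.089] [ 0.595 -0.072  0.094]
```

View pics/v3.png

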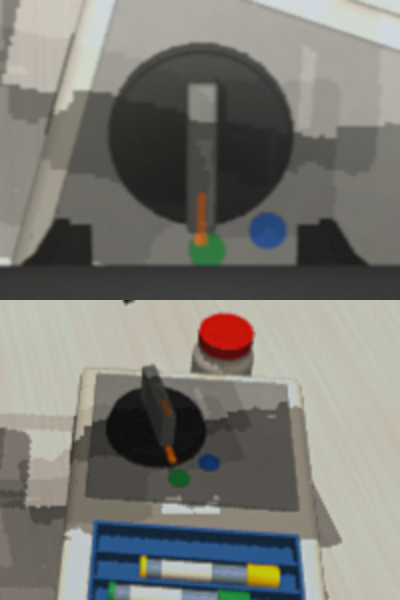

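The pictures show the pointer (crop ≈ 201,240) at the green dot (207,250). The bar top is back at its home height of 0.1394, the same as before, and the gripper is clear.

```bash
python3 -c "
from rig import hand_in
print(hand_in())"
```

```text
the job is handed in; nothing more can be done
None
```

The dial is locked home at the green click position, about 72° clockwise of its start with the pointer about 9 mm from the dot's centre; I let go, backed the gripper clear and handed the job in (the hand-in returned no verdict).

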